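# Hold the reference blade in the photometer's slot

## Task

First twist the black round cap on top of the small bench photometer anticlockwise (it cannot come off) until its metal tongue is swung well away from the slot (about a quarter turn). Then take the blade with the long rectangular bar grip out of the grey stand, leave the blade with the small round grip where it stands, and lower the bar-grip blade upright, foot first, through the photometer's slot until the line scribed across the blade is level with the slot's mouth. Finish while still holding it there in the gripper: do not let go, and do not let it sink to the bottom.

Things in the scene. Friction and masses are not known exactly. Their poses are not given: they have to be found in the camera images.
- photometer: Fixed white bench instrument, 140 (x) x 100 (y) x 95 mm high, hollow inside; origin at the centre of its underside, z up. In its aluminium top plate there is a slot (see slot_mouth), and on the top a black twist cap (see cap_grip). The inner floor lies 89 mm below the top. (On the right a fixed power cord hangs at about x 0.37, y -0.52 up to z 0.54: go round or draw in; tap spout in between.)
- slot_mouth (a point): Centre of the slot's mouth, level with the photometer's top face (35 mm from the middle of the top, on its -x axis). The slot is 28 mm long along this x axis and 8 mm wide along y, i.e. 2 mm more than the blade each way in all; the mouth is bevelled by 4 mm round the edge. Plate 12 mm thick, open chamber below.
- cap_grip (a point): On the vertical axis of the round black ribbed cap, at the TCP height to grip its 36 mm diameter (any yaw): 32 mm above the photometer's top; the cap spans 12 to 40 mm. The axis is 55 mm from the slot's centre, to the photometer's +x. Below the cap a flat dark steel tongue, 28 mm wide, 2 to 6 mm above the top, reaches 75 mm from the axis and covers the slot when closed.
- shutter_cap (a joint): Angle of the twist cap: 0 = tongue over the slot, grows anticlockwise seen from above, end stop at 1.5 rad (tongue points to the photometer's -y side). Starts between 0 and 0.2, light friction (0.05 N m), does not rise, stays where it is left. The slot is clear above 0.8.
- blade_stand: Fixed grey plastic stand, 116 (x) x 50 (y) x 40 mm high with two bays 28 mm either side of its middle along x; origin at the centre of its underside. A blade stands upright 34 mm deep in each bay, with 1.5 mm of play all round.
- bar_blade: The blade to use, 60 g more or less: loose flat aluminium blade, 26 mm wide (x), 6 mm thick (y), 90 mm long, with on its top a white rectangular bar grip 42 (x) x 12 (y) x 32 mm high (85 to 117 mm above the foot). Origin at the centre of its foot, z up along the blade. The same turned half round. It is in either bay of the stand.
- bar_grip (a point): Centre line of the bar grip, 104 mm above the blade's foot: TCP point to grip it, closing along the blade's y (12 mm).
- blade_line (a point): Middle of the blade at the dark line scribed across both faces, 40 mm above its foot.
- disc_blade: The other blade, to be left alone: the same blade, but with a small round grip, a disc 26 mm in diameter and 12 mm thick (85 to 111 mm above the foot). Origin at the centre of its foot.
Things that resemble listed ones, but are neither listed nor needed, are in the scene too. What is shaped like the bar_blade but blue is not meant.

How it is judged:
On the way, in this order (a step that is already met when the one before it is completed fails the run):
1. the cap is twisted open while the blade still stands in its stand (value of joint shutter_cap above 1 rad and distance of bar_blade from where it was at the start of the episode below 0.03 m), for 0.2 s.
2. the bar-grip blade is lifted clear out of the stand by the gripper (z of bar_blade in the frame of blade_stand above 0.045 m and contact force between the fingers and bar_blade above 1 N), for 0.1 s.
At the end, for the whole second after the job is handed in: The gripper still holds the bar-grip blade at rest and upright (within 0.12 rad) in the photometer's slot, its scribed line within 10 mm of the height of the slot's mouth and within 6 mm of its centre, its foot in the chamber within 8 mm of the slot's axis; the cap stays open (over 0.8 rad) (z of blade_line in the frame of slot_mouth between -0.01 and 0.01 m and horizontal distance between bar_blade and slot_mouth below 0.008 m and horizontal distance between blade_line and slot_mouth below 0.006 m and angle between bar_blade's own z axis and vertical below 0.12 rad and linear speed of bar_blade below 0.02 m/s and contact force between the fingers and bar_blade above 1 N and value of joint shutter_cap above 0.8 rad); the arm keeps its last pose, push and grip.
It fails at once if the blade with the round grip is taken or knocked out of its place (distance of disc_blade from where it was at the start of the episode above 0.025 m).
It also fails if it takes over 58 s, if anything falls off the work surface, if the arm or the gripper's body presses on something with over 40 N, if the wrist force passes 120 N, or if a joint passes its speed limit or range.

## Robot

A 6-joint arm with a two-finger parallel gripper is mounted at the origin on a cart in front of the work surface, level with it; the furniture and walls round the work are solid. World frame = base frame: x ahead of the robot, y to its left, z up, the work surface at z = 0. Lengths are in m, angles in rad, forces in N, time in s.
With the tool pointing down it reaches from about 0.35 to 0.85 m from the base axis. Payload 8.1 kg.
Tool frame: the origin (TCP) lies between the finger pads, 19 mm behind the fingertips; this is the grasp point; z points along the fingers, y is the direction in which the jaws open and shut (so a half turn about z gives the same grasp; the last joint's range is limited). The gripper opens to 93 mm and grips with 3 to 60 N. Pads are 15 mm wide; open, the fingers measure 128 mm over their backs; the gripper's body (75 mm by 188 mm) begins 65 mm behind the grasp point.
Start: joints at [-1.235, 0.13, 1.488, -0, 1.523, -0.085], TCP at [0.245, -0.548, 0.237] pointing down, gripper open.
Joint ranges: [-2.96, 2.96], [-0.89, 2.26], [0.02, 2.5], [-1.34, 4.48], [0, 2.73], [-2.66, 2.66]. Speed limits (rad/s): [2.39, 2.39, 2.79, 3.14, 3.14, 3.14].

## Interface

Orientations are given as a rotation vector (axis times angle).
In Python, from plant import robot gives the robot as it stands. The module is installed in compiled form; this text tells all that it offers.
- The arm moves only by the tool carry_out, never from a script. Its argument "commands" is a list that holds one entry, the list of rows, each a list of 4 numbers: the shift along the tool's x, y, z in cm, then the turn about the tool's z in degrees. In form: [[[tx, ty, tz, roll], ...]]. A call has 1 to 20 rows; each row shifts and turns the commanded pose from where the row before left it, along the tool's axes as they then stand; what a row does not reach is not made up. A row lasts 1/12 s, in which the tool goes at most 41.7 mm and 7.16 degrees, less where a joint would pass 70% of its speed; a pose out of reach is approached as far as the arm can. A call is refused whole if a number of a shift passes 4.17 or a number of a turn 7.16, either way. A call with a gripper value outside its range is refused whole. "claw" is the finger opening in cm, from 0 to 9.3, set as the call begins (left out, the last holds). The fingers move at their own pace and stop on an object; "grip_force" is the grip in N (left out, the last holds). Time passes only in rows, so rows that do not move let the fingers close. It gives the time, the measured TCP pose, the force and the opening at its end, in the units of the state.
- robot.read_state(): the state, without advancing time (a new reading comes with each control period).
- robot.read_camera(name): name is "side" or "top" or "wrist"; returns the picture (420x560x3 uint8, red, green, blue); there is no depth.
- robot.camera_params(name): a dict with "mtx" (3x3 intrinsics, pixels), "dist_coeffs" ([k1, k2, p1, p2, k3] as OpenCV has them; the pictures are not rectified), "R" (3x3) and "t" (3): a world point X has camera coordinates R X + t. Camera axes: x right, y down, z forward; pixel columns grow to the right and rows downward; lengths in m; the calibration is good to about 2 mm. A picture is of the moment at which its call begins: read the wrist's pose just before it. camera_params takes no time and is no camera call; for the wrist camera it gives the pose at the moment of the call.
- robot.close_job(): hands the job in, once; it reports no verdict.
The state is a dict: "t": time; "q": joint angles; "dq": joint speeds; "joint_torque": joint torques, N m; "tool_pos": TCP position; "orientation": TCP orientation; "force": force on the tool from outside, world axes, zero at the start; "wrist_torque": the same for the moment, N m; "opening": finger opening in m.
Only numpy, scipy, OpenCV 4.12 (cv2) and the standard library are available. Lean on these libraries where they do the work, as an engineer would, in place of code of your own. Each camera call takes 0.05 s, during which the arm holds its last target.

## Working session

There is one attempt and no reset: what is moved stays moved. The work goes in short steps, Python scripts to look and compute and a tool call to move; the robot and the scene stay as the last step left them, time stands still between calls to the robot, and variables do not carry over. Pictures are saved under pics/ and viewed, and the job is handed in when it is done.

Besides the shell and the picture viewer there is one more tool, called after "Call:" by a JSON object that holds its "fn" and its "kwargs", one argument or row to a line. carry_out: Moves the arm, as the interface text tells. Its arguments: {"type":"object","properties":{"commands":{"type":"array","items":{"type":"array","items":{"type":"array","items":{"type":"number"}}}},"claw":{"type":"number"},"grip_force":{"type":"number"}},"required":["commands"]}

```bash
mkdir -p pics; python3 - <<'E'
from plant import robot
import cv2
s=robot.read_state();print(s)
for n in ["side","top","wrist"]:
    p=robot.camera_params(n);print(n,{k:__import__('numpy').round(v,4).tolist() for k,v in p.items()})
    cv2.imwrite(f"pics/{n}0.png",robot.read_camera(n)[:,:,::-1])
E
```

```text
{'t': 0.0, 'q': array([-1.23541788e+00,  1.31167913e-01,  1.48926940e+00, -1.07369347e-05,
        1.52304547e+00, -8.54076710e-02]), 'dq': array([-8.47622892e-05,  9.94085925e-04,  3.15580258e-04, -4.17657153e-05,
       -2.01739707e-03, -5.58620795e-04]), 'joint_torque': array([ 5.23062988e-05, -5.59837067e+01, -4.91763926e+01,  7.67787010e-02,
        3.56096460e-02, -1.78631944e-04]), 'tool_pos': array([ 0.24491764, -0.54713331,  0.23638885]), 'orientation': array([-3.07048417e+00, -6.55713157e-01,  3.86600014e-04]), 'force': array([ 0.84718043, -1.01594515,  0.17601273]), 'wrist_torque': array([ 0.00315861,  0.01619586, -0.06959183]), 'opening': 0.09288189619917456}
side {'mtx': [[459.7857, 0.0, 285.2257], [0.0, 459.7857, 210.8322], [0.0, 0.0, 1.0]], 'dist_coeffs': [-0.1497, 0.0, 0.0, 0.0, 0.0], 'R': [[-0.8358, 0.5491, -0.0041], [0.4118, 0.6218, -0.6662], [-0.3633, -0.5585, -0.7457]], 't': [0.2712, -0.3178, 1.2761]}
top {'mtx': [[427.0548, 0.0, 280.1825], [0.0, 427.0548, 204.7304], [0.0, 0.0, 1.0]], 'dist_coeffs': [-0.0611, 0.0, 0.0, 0.0, 0.0], 'R': [[-0.1086, -0.9941, -0.0048], [-0.9641, 0.1065, -0.2434], [0.2424, -0.0218, -0.9699]], 't': [0.339, 0.4953, 0.8229]}
wrist {'mtx': [[307.0374, 0.0, 277.4253], [0.0, 307.0374, 203.7208], [0.0, 0.0, 1.0]], 'dist_coeffs': [0.0127, 0.0, 0.0, 0.0, 0.0], 'R': [[0.4086, -0.9127, -0.002], [-0.8743, -0.392, 0.2863], [-0.2621, -0.1153, -0.9581]], 't': [-0.5978, -0.0356, 0.3908]}
```

View pics/side0.png

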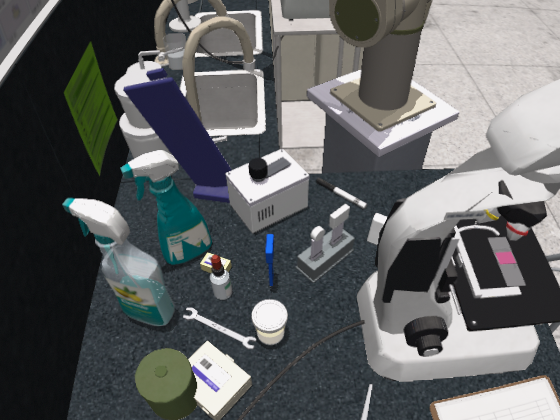

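View pics/top0.png

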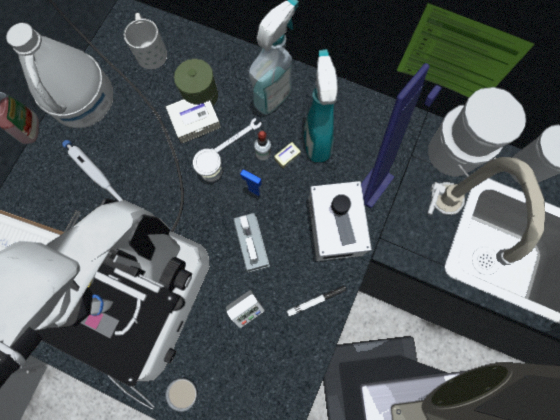

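View pics/wrist0.png

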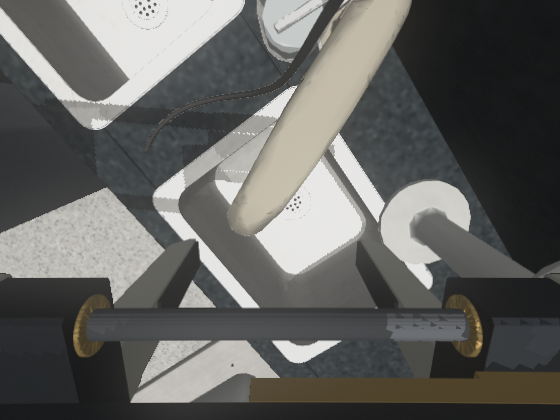

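```bash
cat > h.py <<'E'
import numpy as np,cv2
from plant import robot
def ray(n,uv,p=None):
    p=p or robot.camera_params(n)
    a=cv2.undistortPoints(np.array([[uv]],float),p['mtx'],p['dist_coeffs'])[0,0]
    R=np.array(p['R']);t=np.array(p['t'])
    return -R.T@t, R.T@np.array([a[0],a[1],1])
def atz(n,uv,z,p=None):
    C,d=ray(n,uv,p); return C+d*(z-C[2])/d[2]
def proj(n,X,p=None):
    p=p or robot.camera_params(n)
    return cv2.projectPoints(np.atleast_2d(np.array(X,float)),cv2.Rodrigues(np.array(p['R']))[0],np.array(p['t']),p['mtx'],p['dist_coeffs'])[0][:,0]
E
python3 - <<'E'
import cv2
from h import *
for n in["side","top"]: print(n,ray(n,(280,210)))
a=cv2.imread('pics/top0.png');b=cv2.imread('pics/side0.png')
cv2.imwrite('pics/topc.png',cv2.resize(a[160:320,220:420],None,fx=4,fy=4,interpolation=cv2.INTER_CUBIC)[:600])
cv2.imwrite('pics/sidec.png',cv2.resize(b[140:290,210:400],None,fx=4,fy=4,interpolation=cv2.INTER_CUBIC))
print(atz('top',(340,220),.095),atz('top',(251,242),.04),atz('top',(520,230),.4))
E
```

```text
side (array([0.82106777, 0.76133564, 0.74100177]), array([-0.35450669, -0.5658657 , -0.74448202]))
top (array([0.3147888 , 0.3021358 , 0.92026443]), array([ 0.23058997, -0.02006709, -0.97292241]))
[0.47716921 0.16948548 0.095     ] [0.4619686  0.35142146 0.04      ] [ 0.37904519 -0.00620564  0.4       ]
```

View pics/topc.png

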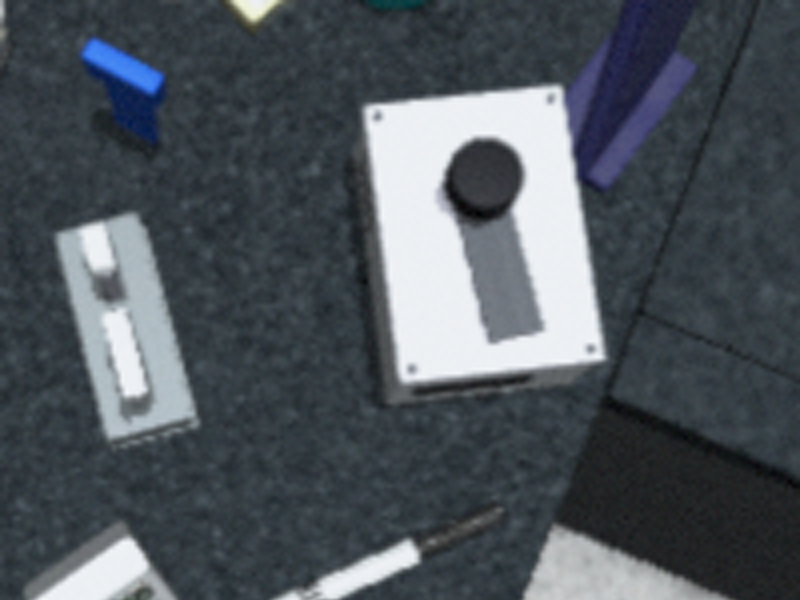

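View pics/sidec.png

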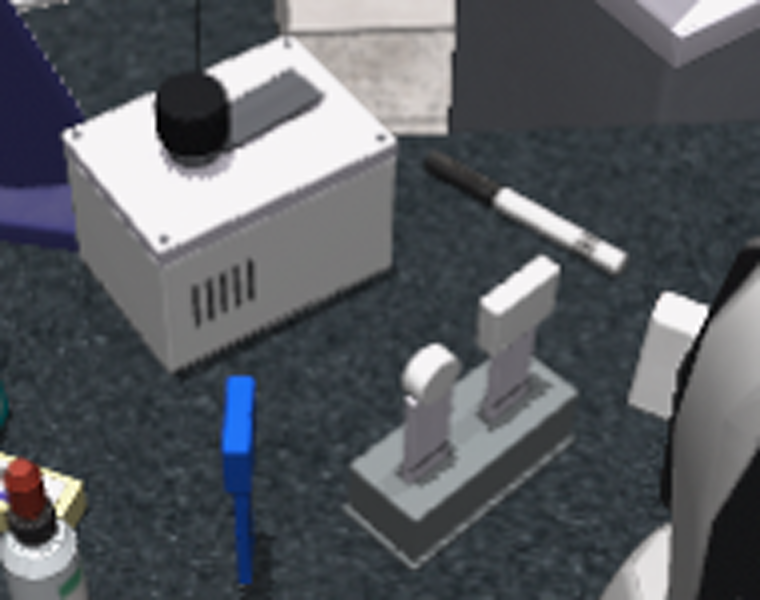

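```bash
cat > fit.py <<'E'
from h import *
from scipy.optimize import least_squares
T=lambda L:[((u+.5)/4-.5+220,(v+.5)/4-.5+160) for u,v in L]
S=lambda L:[((u+.5)/4-.5+210,(v+.5)/4-.5+140) for u,v in L]
def fit(obs,x0):
    # obs: list cam, uv list, local pts
    ps={n:robot.camera_params(n) for n in('top','side')}
    def f(x):
        c,s=np.cos(x[2]),np.sin(x[2]);r=[]
        for n,uv,P in obs:
            P=np.array(P,float);W=np.c_[x[0]+c*P[:,0]-s*P[:,1],x[1]+s*P[:,0]+c*P[:,1],P[:,2]]
            r.append((proj(n,W,ps[n])-np.array(uv)).ravel())
        return np.concatenate(r)
    return least_squares(f,x0)
if __name__=="__main__":
    h=.095;box=[(.07,.05,h),(.07,-.05,h),(-.07,-.05,h),(-.07,.05,h)]
    t=('top',T([(363,103),(561,86),(606,356),(398,383)]),box)
    s=('side',S([(163,258),(64,135),(286,38),(395,140)]),box)
    ct=('top',T([(487,170)]),[(.02,0,.135)])
    for o in([t],[s],[t,s],[t,s,ct]):
        r=fit(o,[.48,.17,.1]);print(r.x,r.fun.round(1))
    print(atz('top',ct[1][0],.135))
    st=[(.058,.025,.04),(.058,-.025,.04),(-.058,-.025,.04),(-.058,.025,.04)]
    t=('top',T([(57,235),(135,213),(198,422),(108,443)]),st)
    s=('side',S([(415,520),(349,468),(517,352),(578,393)]),st)
    for o in([t],[s],[t,s]):
        r=fit(o,[.46,.35,.1]);print('stand',r.x,r.fun.round(1))
    z=.123;b=[(.021,.006,z),(.021,-.006,z),(-.021,-.006,z),(-.021,.006,z)]
    t=('top',T([(103,310),(131,304),(148,395),(120,403)]),b)
    s=('side',S([(495,311),(480,297),(545,255),(558,266)]),b)
    for o in([t],[s],[t,s]):
        r=fit(o,[.43,.35,.1]);print('bar',r.x,r.fun.round(1))
    print(robot.read_state()['t'])
E
python3 fit.py
```

```text
[ 0.48322987  0.16837687 -0.00050728] [ 0.3  0.5 -0.3 -0.4 -0.6  0.5  0.5 -0.6]
[0.48319596 0.17395379 0.01987832] [-0.1 -0.4 -1.   0.7  0.4 -0.7  0.8  0.2]
[0.48275321 0.17040901 0.00831666] [-1.   1.1 -1.5 -0.2 -1.3  0.6 -0.1 -0.  -1.3 -1.8 -1.6 -0.7  0.1 -1.6
 -0.  -0.5]
[0.48279486 0.17009647 0.0074802 ] [-0.8  1.  -1.4 -0.3 -1.1  0.6  0.  -0.1 -1.5 -1.9 -1.6 -0.8  0.  -1.7
 -0.2 -0.6 -0.9  0.4]
[0.50337766 0.16837679 0.135     ]
stand [0.46355909 0.35200248 0.16681019] [-1.7 -0.1  1.7 -0.9  0.5 -0.3 -0.5  1.1]
stand [0.46525151 0.35776195 0.14633424] [ 0.2  2.6 -1.7 -0.9 -0.9 -3.3  2.4  1. ]
stand [0.464094   0.35464621 0.1582744 ] [-2.8 -0.4  0.6 -1.  -1.  -0.2 -2.1  1.   0.1  1.2 -2.  -1.9 -1.7 -4.7
  1.7 -0.6]
bar [0.43709296 0.34782284 0.09159942] [ 0.5  0.5 -0.3  0.8 -0.4 -0.3  0.3 -1. ]
bar [0.43712364 0.35128331 0.12096139] [ 0.2  0.3 -0.7 -0.  -0.5 -0.7  1.   0.3]
bar [0.43685911 0.34934713 0.10550922] [-0.5  0.8 -1.3  1.  -1.1 -0.1 -0.4 -0.8 -0.5 -0.5 -1.3 -0.9 -0.8 -1.3
  0.5 -0.3]
0.15
```

```bash
python3 - <<'E'
from h import *
def tri(a,b):
    C1,d1=ray('top',a);C2,d2=ray('side',b)
    s=np.linalg.lstsq(np.c_[d1,-d2],C2-C1,rcond=None)[0]
    p,q=C1+s[0]*d1,C2+s[1]*d2
    return (p+q)/2,np.linalg.norm(p-q)
print('end',tri((506,257),(190,125)))
print('base',tri((447,198),(255,65)))
for v in [(190,125),(220,20)]:
    C,d=ray('side',v)
    for y in(-.05,-.15,-.25): print(v,C+d*(y-C[1])/d[1])
for v in [(530,165),(540,200)]:
    for z in(.1,.2,.3,.4): print(v,atz('top',v,z))
a=cv2.imread('pics/side0.png')[0:230,90:330];cv2.imwrite('pics/sd.png',cv2.resize(a,None,fx=2.6,fy=2.6))
a=cv2.imread('pics/top0.png')[60:420,400:560];cv2.imwrite('pics/td.png',cv2.resize(a,None,fx=1.65,fy=1.65))
E
```

```text
end (array([ 0.41936454, -0.29780563, -0.12329715]), np.float64(0.09535423033019247))
base (array([0.44291283, 0.04237293, 0.27797327]), np.float64(0.039151711118776994))
(190, 125) [ 0.54838063 -0.05        0.10613468]
(190, 125) [ 0.51477097 -0.15        0.02788505]
(190, 125) [ 0.48116131 -0.25       -0.05036457]
(220, 20) [ 0.44703057 -0.05        0.32875809]
(220, 20) [ 0.40092916 -0.15        0.27794759]
(220, 20) [ 0.35482775 -0.25        0.2271371 ]
(530, 165) [ 0.54730542 -0.23928201  0.1       ]
(530, 165) [ 0.51895888 -0.17327673  0.2       ]
(530, 165) [ 0.49061233 -0.10727145  0.3       ]
(530, 165) [ 0.46226579 -0.04126618  0.4       ]
(540, 200) [ 0.47178489 -0.2411138   0.1       ]
(540, 200) [ 0.4526452  -0.17488521  0.2       ]
(540, 200) [ 0.4335055  -0.10865661  0.3       ]
(540, 200) [ 0.41436581 -0.04242802  0.4       ]
```

View pics/sd.png

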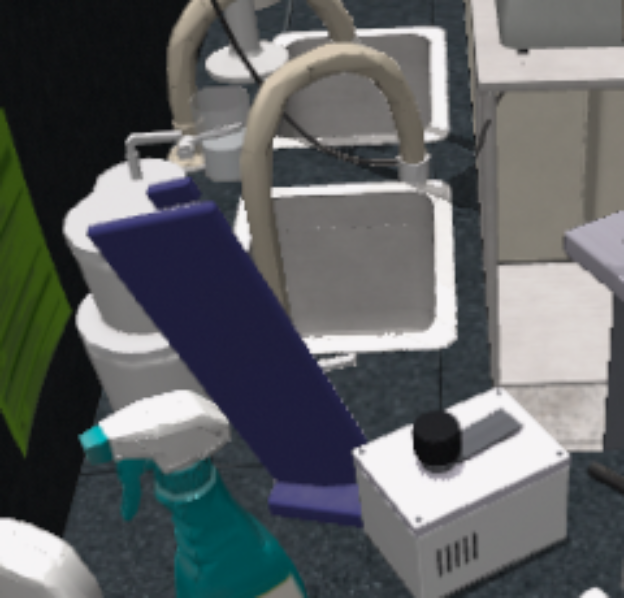

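View pics/td.png

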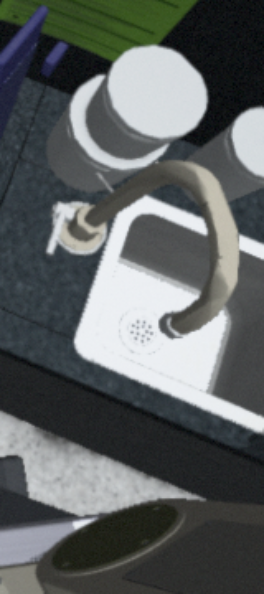

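```bash
python3 - <<'E'
from h import *
def tri(a,b):
    C1,d1=ray('top',a);C2,d2=ray('side',b)
    s=np.linalg.lstsq(np.c_[d1,-d2],C2-C1,rcond=None)[0]
    p,q=C1+s[0]*d1,C2+s[1]*d2
    return (p+q)/2,np.linalg.norm(p-q)
print('end',tri((506,257),(248,65)))
print('base',atz('top',(447,198),0),atz('side',(197,105),.02))
for t in [(520,165),(530,185),(535,205),(533,225)]:
  for s in [(200,30),(219,23),(235,28),(245,45)]: print(t,s,*tri(t,s))
E
```

```text
end (array([ 0.36192381, -0.10414311,  0.17058126]), np.float64(0.0012694990034860752))
base [ 0.51914191 -0.09293872  0.        ] [ 0.45808137 -0.23002319  0.02      ]
(520, 165) (200, 30) [ 0.48524676 -0.08052271  0.30892902] 0.011136030948143623
(520, 165) (219, 23) [ 0.46661946 -0.04963393  0.3386904 ] 0.03737420557099817
(520, 165) (235, 28) [ 0.45448841 -0.0323071   0.34150676] 0.06918255352471778
(520, 165) (245, 45) [ 0.45051539 -0.03004951  0.3164242 ] 0.10404927603640517
(530, 185) (200, 30) [ 0.4648182  -0.11110347  0.28577827] 0.007134409319398303
(530, 185) (219, 23) [ 0.44657136 -0.07835795  0.3169746 ] 0.021284434290461417
(530, 185) (235, 28) [ 0.43415906 -0.06108767  0.31906984] 0.05469572510840295
(530, 185) (245, 45) [ 0.42918966 -0.06092032  0.29091429] 0.0906259758194963
(535, 205) (200, 30) [ 0.44490659 -0.1335638   0.26559273] 0.030438468670330416
(535, 205) (219, 23) [ 0.4270373  -0.10030061  0.29724727] 0.00030895539874395867
(535, 205) (235, 28) [ 0.4142237  -0.08405185  0.29787781] 0.035180969569764825
(535, 205) (245, 45) [ 0.40801554 -0.08668336  0.26597311] 0.07172746762845297
(533, 225) (200, 30) [ 0.42696544 -0.14162614  0.25180383] 0.06030346595142956
(533, 225) (219, 23) [ 0.40935897 -0.11002138  0.28226955] 0.027228613480259022
(533, 225) (235, 28) [ 0.39595978 -0.09614073  0.2803923 ] 0.008736708451707221
(533, 225) (245, 45) [ 0.38824807 -0.10225115  0.24407223] 0.0451109502729534
```

Call:
{"fn": "carry_out", "kwargs": {
  "commands": [
    [[0,-1.5,-2,0],[0,-2,-2.5,0],[0,-2,-2.5,0],[0,-2,-2.5,0],[0,-2,-2.5,0],[0,-2,-2.5,0],[0,-2,-2.5,0],[0,-2,-2,0],[0,-1.5,-1,0],[0,0,0,0]]
  ]
}}

```text
t: 0.98
tool_pos: [0.1753, -0.3915, 0.4414]
orientation: [3.066, 0.655, 0.001]
force: [-0.2, -0.2, 0.1]
opening: 0.093
```

```bash
python3 - <<'E'
from h import *
def tri(a,b):
    C1,d1=ray('top',a);C2,d2=ray('side',b)
    s=np.linalg.lstsq(np.c_[d1,-d2],C2-C1,rcond=None)[0]
    p,q=C1+s[0]*d1,C2+s[1]*d2
    return (p+q)/2,np.linalg.norm(p-q)
a=cv2.imread('pics/top0.png')[40:220,340:460];cv2.imwrite('pics/te.png',cv2.resize(a,None,fx=3.3,fy=3.3))
for b in [(125,88),(172,79)]:
  for t in [(405,75),(415,67),(427,67),(410,110),(385,180)]: print(b,t,*tri(t,b))
for t in [(367,204),(392,177),(365,185)]:print(atz('top',t,.01))
for s in [(195,188),(230,190),(228,170)]:print(atz('side',s,.01))
E
```

```text
(125, 88) (405, 75) [0.67670129 0.05317074 0.30203998] 0.02542155774150582
(125, 88) (415, 67) [0.68110831 0.03963141 0.30142019] 0.007411821605247339
(125, 88) (427, 67) [0.68024731 0.01866867 0.292415  ] 0.0009735759904918611
(125, 88) (410, 110) [0.65186714 0.02981725 0.26991541] 0.0736528970823684
(125, 88) (385, 180) [0.59656608 0.0676077  0.26402403] 0.19932264268773472
(172, 79) (405, 75) [0.62660667 0.08983046 0.3379341 ] 0.036507987363886045
(172, 79) (415, 67) [0.62966101 0.07975892 0.33994069] 0.053564599114707415
(172, 79) (427, 67) [0.62745782 0.062661   0.33378588] 0.0625756807330243
(172, 79) (410, 110) [0.60247969 0.06485457 0.30390265] 0.004576386290012918
(172, 79) (385, 180) [0.55240742 0.08343949 0.27723349] 0.12175301777669738
[0.52297058 0.09147976 0.01      ]
[0.5784922  0.02560999 0.01      ]
[0.56660492 0.08900919 0.01      ]
[0.59630672 0.04434854 0.01      ]
[0.53343442 0.09384969 0.01      ]
[0.50603897 0.03390829 0.01      ]
```

View pics/te.png

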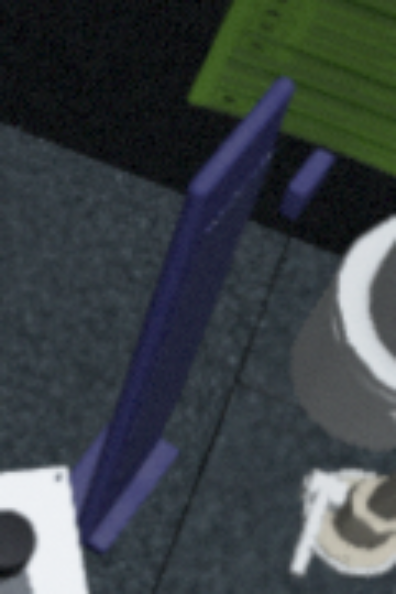

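```bash
python3 - <<'E'
from h import *
def tri(a,b):
    C1,d1=ray('top',a);C2,d2=ray('side',b)
    s=np.linalg.lstsq(np.c_[d1,-d2],C2-C1,rcond=None)[0]
    p,q=C1+s[0]*d1,C2+s[1]*d2
    return (p+q)/2,np.linalg.norm(p-q)
print('nozzle',tri((323,57),(128,172)))
print('headback',tri((325,95),(170,160)))
print('base',atz('top',(320,160),.0),atz('side',(190,262),0))
for z in(0,.1,.2):print(atz('top',(320,160),z),atz('side',(205,235),z))
E
```

```text
nozzle (array([0.74480091, 0.18189247, 0.24710963]), np.float64(0.003026732083708424))
headback (array([0.67384712, 0.1870522 , 0.24001251]), np.float64(0.0013436511781043789))
base [0.63951365 0.17963477 0.        ] [0.69225387 0.21583034 0.        ]
[0.63951365 0.17963477 0.        ] [0.63592034 0.1706484  0.        ]
[0.60422762 0.19294627 0.1       ] [0.66090644 0.25036309 0.1       ]
[0.56894158 0.20625778 0.2       ] [0.68589254 0.33007778 0.2       ]
```

Call:
{"fn": "carry_out", "kwargs": {
  "commands": [
    [[1.25,-0.65,0,0],[2.5,-1.3,0,0],[2.5,-1.3,0,0],[2.5,-1.3,0,0],[2.5,-1.3,0,0],[2.5,-1.3,0,0],[2.5,-1.3,0,0],[2.5,-1.3,0,0],[2.5,-1.3,0,0],[2.5,-1.3,0,0],[2.5,-1.3,0,0],[2.5,-1.3,0,0],[2.5,-1.3,0,0],[2.5,-1.3,0,0],[1.25,-0.65,0,0],[0,0,0,0]]
  ]
}}

```text
t: 2.32
tool_pos: [0.4223, -0.0813, 0.4354]
orientation: [-3.069, -0.661, 0.003]
force: [-0.3, -0.1, 0.2]
opening: 0.0929
```

Call:
{"fn": "carry_out", "kwargs": {
  "commands": [
    [[0.7,-1.06,0,0],[1.39,-2.12,0,0],[1.39,-2.12,0,0],[1.39,-2.12,0,0],[1.39,-2.12,0,0],[1.39,-2.12,0,0],[1.39,-2.12,0,0],[1.39,-2.12,0,0],[1.39,-2.12,0,0],[0.7,-1.06,0,0],[0,0,0,-3.5],[0,0,0,-7],[0,0,0,-7],[0,0,0,-7],[0,0,0,-7],[0,0,0,-7],[0,0,0,-7],[0,0,0,-7],[0,0,0,-7],[0,0,0,-7]]
  ]
}}

```text
t: 3.98
tool_pos: [0.4575, 0.1411, 0.4363]
orientation: [-2.203, -2.239, 0.002]
force: [-0.5, 0.2, -0.4]
opening: 0.093
```

Call:
{"fn": "carry_out", "kwargs": {
  "commands": [
    [[0,0,0,-7],[0,0,0,-5],[0,0,0,-2.5],[0,0,0,0],[0,0,0,0]]
  ]
}}

```text
t: 4.4
tool_pos: [0.4573, 0.1413, 0.4366]
orientation: [-1.913, -2.491, 0.002]
force: [0.8, -0.8, -0.5]
opening: 0.093
```

```bash
python3 - <<'E'
from h import *
s=robot.read_state();p=robot.camera_params('wrist')
np.savez('w1.npz',**p)
cv2.imwrite('pics/w1.png',robot.read_camera('wrist')[:,:,::-1])
print(s['t'],s['tool_pos'],cv2.Rodrigues(s['orientation'])[0].round(3),s['q'].round(3), -p['R'].T@p['t'],p['R'].round(2))
E
```

```text
4.4 [0.4573412  0.14127602 0.43657164] [[-0.258  0.966 -0.001]
 [ 0.966  0.258 -0.   ]
 [-0.    -0.001 -1.   ]] [ 0.193 -0.187  1.44  -0.     1.89  -0.069] [0.43434535 0.21886751 0.58355291] [[ 0.97  0.26 -0.  ]
 [ 0.25 -0.93  0.29]
 [ 0.07 -0.28 -0.96]]
```

View pics/w1.png

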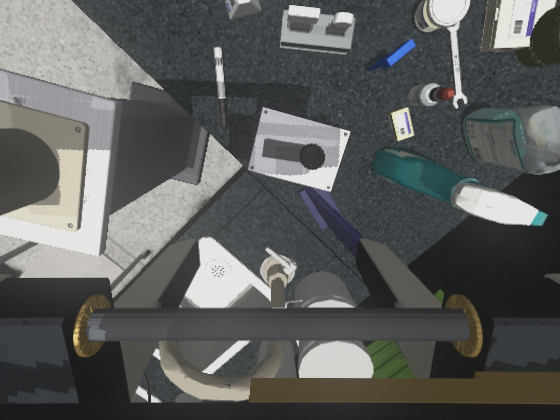

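```bash
python3 - <<'E'
import cv2
a=cv2.imread('pics/w1.png')
cv2.imwrite('pics/w1a.png',cv2.resize(a[90:210,235:365],None,fx=5,fy=5,interpolation=cv2.INTER_CUBIC))
cv2.imwrite('pics/w1b.png',cv2.resize(a[0:60,265:375],None,fx=6,fy=6,interpolation=cv2.INTER_CUBIC))
E
```

```text
(no output)
```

View pics/w1a.png

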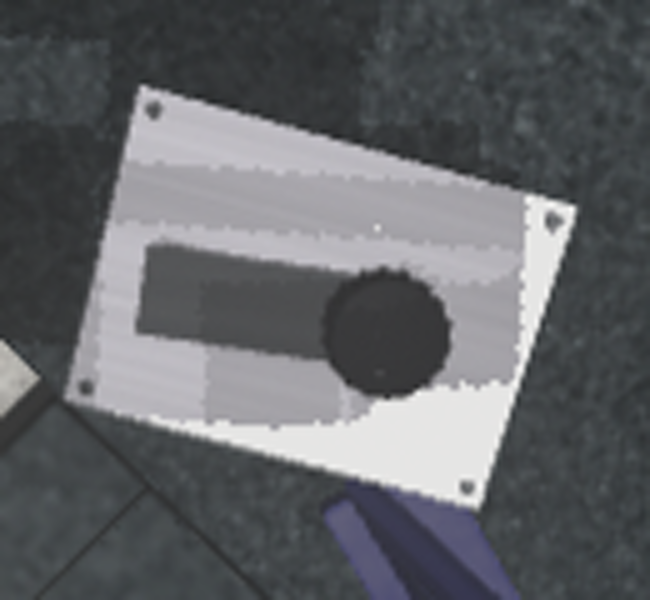

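View pics/w1b.png

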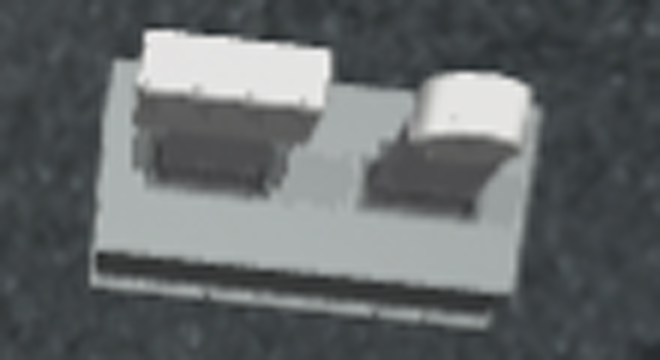

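```bash
cat > fw.py <<'E'
from h import *
from scipy.optimize import least_squares
def fitw(p,uv,P,x0):
    P=np.array(P,float)
    def f(x):
        c,s=np.cos(x[2]),np.sin(x[2])
        W=np.c_[x[0]+c*P[:,0]-s*P[:,1],x[1]+s*P[:,0]+c*P[:,1],P[:,2]]
        return (proj('wrist',W,p)-np.array(uv)).ravel()
    r=least_squares(f,x0);return r.x,r.fun.round(1)
E
python3 - <<'E'
from fw import *
p=dict(np.load('w1.npz'))
A=lambda L,k,x,y:[((u+.5)/k-.5+x,(v+.5)/k-.5+y) for u,v in L]
h=.095;box=[(-.07,.05,h),(.07,.05,h),(.07,-.05,h),(-.07,-.05,h)]
print(fitw(p,A([(138,85),(577,208),(481,511),(64,402)],5,235,90),box,[.48,.17,0]))
print('cap',atz('wrist',A([(388,332)],5,235,90)[0],.135,p))
tg=[atz('wrist',u,.101,p) for u in A([(147,244),(136,332)],5,235,90)];print('tongue end',tg)
z=.123;b=[(-.021,.006,z),(.021,.006,z),(.021,-.006,z),(-.021,-.006,z)]
print('bar',fitw(p,A([(146,30),(331,48),(322,110),(138,93)],6,265,0),b,[.43,.35,.1]))
z=.04;b=[(-.058,.025,z),(.058,.025,z),(.058,-.025,z),(-.058,-.025,z)]
print('stand',fitw(p,A([(113,60),(540,105),(515,297),(97,253)],6,265,0),b,[.43,.35,.1]))
E
```

```text
(array([0.48029964, 0.16993594, 0.00313007]), array([ 0.2,  0.3,  0.1, -0.1, -0.3, -0.2, -0. ,  0. ]))
cap [0.49885479 0.17232339 0.135     ]
tongue end [array([0.42413151, 0.17548708, 0.101     ]), array([0.42745833, 0.14838399, 0.101     ])]
bar (array([0.43470479, 0.34926484, 0.17503026]), array([-0.8, -0.1,  0.4,  0.1,  0.7,  0.2, -0.3, -0.1]))
stand (array([0.46280575, 0.35399083, 0.16836631]), array([-1.2, -1.9,  1.9, -1.6,  0.8,  1.9, -1.6,  1.9]))
```

Call:
{"fn": "carry_out", "kwargs": {
  "commands": [
    [[0.41,1.24,1,0],[0.41,1.24,2,0],[0.41,1.24,2.5,0],[0.41,1.24,2.5,0],[0,0,2.5,0],[0,0,2.5,0],[0,0,2.5,0],[0,0,2,0],[0,0,2,0],[0,0,1,0],[0,0,0,0],[0,0,0,0]]
  ]
}}

```text
t: 5.45
tool_pos: [0.5006, 0.1705, 0.2325]
orientation: [-1.911, -2.493, 0.001]
force: [0.4, -0.4, -0.4]
opening: 0.0925
```

```bash
cat > look.py <<'E'
import sys
from h import *
n=sys.argv[1];o=sys.argv[2]
s=robot.read_state();p=robot.camera_params(n)
np.savez(o+'.npz',**p)
cv2.imwrite(f'pics/{o}.png',robot.read_camera(n)[:,:,::-1])
print(s['t'],s['tool_pos'],cv2.Rodrigues(s['orientation'])[0].round(3).tolist(),s['q'].round(3),s['force'].round(1))
E
python3 look.py wrist w2
```

```text
5.45 [0.50062693 0.17050877 0.23248938] [[-0.26, 0.966, -0.001], [0.966, 0.26, -0.0], [0.0, -0.001, -1.0]] [ 0.231 -0.059  1.692 -0.     1.51  -0.032] [ 0.4 -0.4 -0.4]
```

View pics/w2.png

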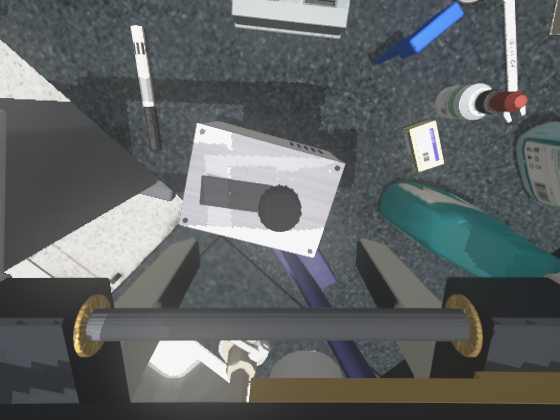

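```bash
python3 - <<'E'
from fw import *
p=dict(np.load('w2.npz'))
a=cv2.imread('pics/w2.png')
cv2.imwrite('pics/w2a.png',cv2.resize(a[110:270,170:355],None,fx=3.5,fy=3.5,interpolation=cv2.INTER_CUBIC))
h=.095;box=[(-.07,.05,h),(.07,.05,h),(.07,-.05,h),(-.07,-.05,h)]
print(proj('wrist',[[.501,.170,.135],[.501,.17,.127]],p))
E
```

```text
[[280.44870488 213.27079401]
 [280.36455382 210.34110443]]
```

View pics/w2a.png

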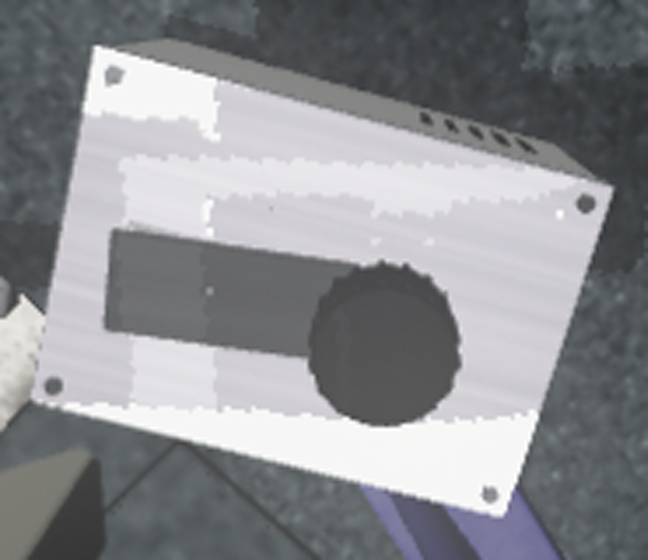

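```bash
python3 - <<'E'
from fw import *
p=dict(np.load('w2.npz'))
A=lambda L,k,x,y:[((u+.5)/k-.5+x,(v+.5)/k-.5+y) for u,v in L]
h=.095;box=[(-.07,.05,h),(.07,.05,h),(.07,-.05,h),(-.07,-.05,h)]
print(fitw(p,A([(93,45),(613,186),(502,517),(34,402)],3.5,170,110),box,[.48,.17,0]))
print('cap',atz('wrist',A([(386,350)],3.5,170,110)[0],.135,p))
E
```

```text
(array([0.48006542, 0.17022887, 0.00463888]), array([ 0.2,  0.4,  0.3, -0. ,  0.9, -0.1, -1.4, -0.2]))
cap [0.49974062 0.17296928 0.135     ]
```

Call:
{"fn": "carry_out", "kwargs": {
  "commands": [
    [[0,0,1,0],[0,0,1.5,0],[0,0,1.5,0],[0,0,1.5,0],[0,0,1.5,0],[0,0,1.5,0],[0,0,1.2,0],[0,0,0.8,0],[0,0,0,0],[0,0,0,0]]
  ]
}}

```text
t: 6.33
tool_pos: [0.5008, 0.1707, 0.1276]
orientation: [-1.91, -2.494, 0.0]
force: [-0.3, 0.4, 0.3]
opening: 0.0927
```

Call:
{"fn": "carry_out", "kwargs": {
  "commands": [
    [[0,0,0,0],[0,0,0,0],[0,0,0,0],[0,0,0,0],[0,0,0,0],[0,0,0,0],[0,0,0,0],[0,0,0,0],[0,0,0,0],[0,0,0,0]]
  ],
  "claw": 3,
  "grip_force": 25
}}

```text
t: 7.17
tool_pos: [0.5019, 0.171, 0.1276]
orientation: [1.909, 2.493, 0.004]
force: [7.7, 1.6, -4.5]
opening: 0.0356
```

Call:
{"fn": "carry_out", "kwargs": {
  "commands": [
    [[0,0,0,-2],[0,0,0,-4],[0,0,0,-5],[0,0,0,-5],[0,0,0,-5],[0,0,0,-5],[0,0,0,-5],[0,0,0,-5],[0,0,0,-5],[0,0,0,-5],[0,0,0,-5],[0,0,0,-5],[0,0,0,-5],[0,0,0,-5],[0,0,0,-5],[0,0,0,-4],[0,0,0,0],[0,0,0,0],[0,0,0,0]]
  ]
}}

```text
t: 8.75
tool_pos: [0.5011, 0.1699, 0.1275]
orientation: [0.002, 3.141, -0.002]
force: [3.0, -4.9, -0.1]
opening: 0.0357
```

```bash
python3 look.py top t3; python3 look.py side s3; python3 - <<'E'
import cv2
a=cv2.imread('pics/t3.png')[140:300,220:420];b=cv2.imread('pics/s3.png')[100:260,180:380]
cv2.imwrite('pics/ts3.png',cv2.resize(cv2.hconcat([a,b]),None,fx=2,fy=2,interpolation=cv2.INTER_CUBIC))
E
```

```text
8.75 [0.50112271 0.16988982 0.12750873] [[-1.0, 0.001, 0.001], [0.001, 1.0, -0.001], [-0.001, -0.001, -1.0]] [ 2.310e-01  2.000e-02  1.809e+00 -1.000e-03  1.312e+00 -1.338e+00] [ 3.  -4.9 -0.1]
8.8 [0.50113432 0.16990557 0.1275146 ] [[-1.0, 0.001, 0.001], [0.001, 1.0, -0.001], [-0.001, -0.001, -1.0]] [ 2.310e-01  2.000e-02  1.809e+00 -1.000e-03  1.312e+00 -1.338e+00] [ 2.4 -5.2 -0.1]
```

View pics/ts3.png

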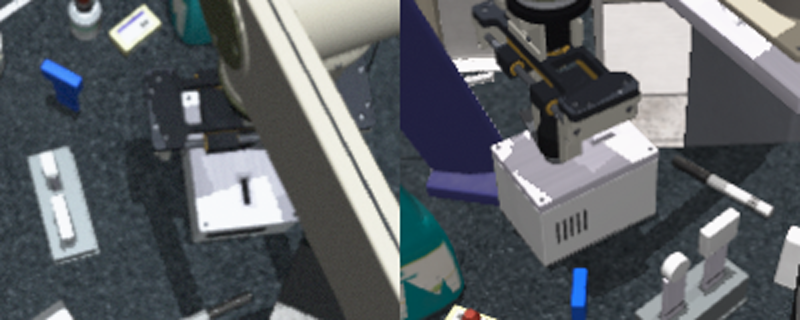

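Call:
{"fn": "carry_out", "kwargs": {
  "commands": [
    [[0,0,0,0],[0,0,0,0],[0,0,0,0],[0,0,0,0],[0,0,0,0],[0,0,0,0],[0,0,0,0],[0,0,-1,0],[0,0,-2,0],[0,0,-2.5,0],[0,0,-2.5,0],[0,0,-2.5,0],[0,0,-2.5,0],[0,0,-2,0],[0,0,-1,0],[0,0,0,0]]
  ],
  "claw": 9.3
}}

```text
t: 10.18
tool_pos: [0.502, 0.171, 0.291]
orientation: [-0.003, 3.136, 0.002]
force: [0.7, 0.4, 0.4]
opening: 0.0928
```

Call:
{"fn": "carry_out", "kwargs": {
  "commands": [
    [[0.33,0.9,0,0],[0.67,1.78,0,0],[0.67,1.78,0,0],[0.67,1.78,0,0],[0.67,1.78,0,0],[0.67,1.78,0,0],[0.67,1.78,0,0],[0.67,1.78,0,0],[0.67,1.78,0,0],[0.67,1.78,0,0],[0.33,0.9,0,0],[0,0,0,-4],[0,0,0,-5],[0,0,0,0],[0,0,0,0]]
  ]
}}

```text
t: 11.43
tool_pos: [0.433, 0.3485, 0.2861]
orientation: [0.245, -3.13, 0.002]
force: [0.4, -0.2, -1.1]
opening: 0.0932
```

```bash
python3 look.py wrist w4;python3 look.py top t4; python3 - <<'E'
import cv2
a=cv2.imread('pics/t4.png')[160:300,220:420]
cv2.imwrite('pics/t4a.png',cv2.resize(a,None,fx=3,fy=3,interpolation=cv2.INTER_CUBIC))
E
```

```text
11.4333 [0.43297181 0.34852761 0.28613192] [[-0.988, -0.156, -0.002], [-0.156, 0.988, -0.001], [0.002, -0.001, -1.0]] [ 0.586 -0.003  1.539 -0.     1.608 -1.142] [ 0.4 -0.2 -1.1]
11.4833 [0.43315865 0.34847037 0.28642455] [[-0.988, -0.155, -0.001], [-0.155, 0.988, -0.001], [0.001, -0.001, -1.0]] [ 0.585 -0.003  1.539 -0.     1.608 -1.142] [-0.1  0.7  0.4]
```

View pics/w4.png

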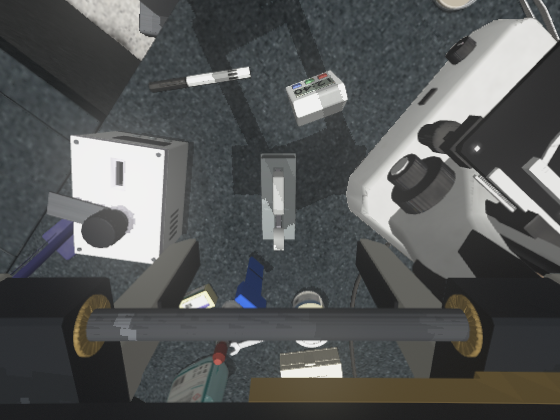

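View pics/t4a.png

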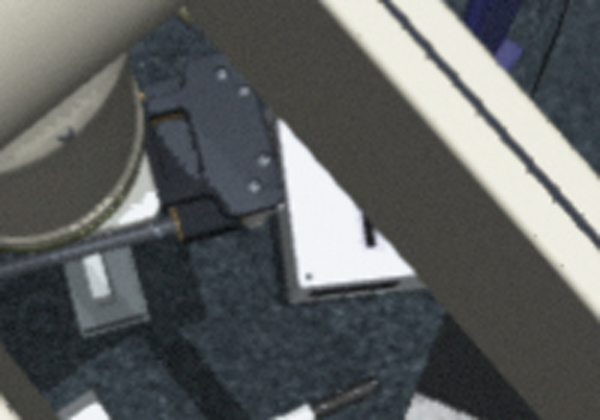

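```bash
python3 - <<'E'
from fw import *
for n,o in(('top','top0'),('side','side0')):
    im=cv2.imread(f'pics/{o}.png');
    for z,c in((.175,(0,0,255)),(.25,(0,255,255))):
        c0=np.array([.4345,.349]);u=np.array([.156,-.988]);v=np.array([.988,.156])
        P=[np.r_[c0+a*.094*u+b*.0375*v,z] for a,b in((1,1),(1,-1),(-1,-1),(-1,1))]
        q=proj(n,P).astype(int);cv2.polylines(im,[q.reshape(-1,1,2)],True,c,1)
    cv2.imwrite(f'pics/{n}_b.png',im)
a=cv2.imread('pics/top_b.png')[130:330,100:360];b=cv2.imread('pics/side_b.png')[120:320,220:480]
cv2.imwrite('pics/tb.png',cv2.resize(np.hstack([a,b]),None,fx=1.5,fy=1.5))
a=cv2.imread('pics/w4.png')
cv2.imwrite('pics/w4a.png',cv2.resize(a[145:255,250:310],None,fx=5.4,fy=5.4,interpolation=cv2.INTER_CUBIC))
cv2.imwrite('pics/w4b.png',cv2.resize(a[125:275,40:200],None,fx=4,fy=4,interpolation=cv2.INTER_CUBIC))
E
```

```text
(no output)
```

View pics/tb.png

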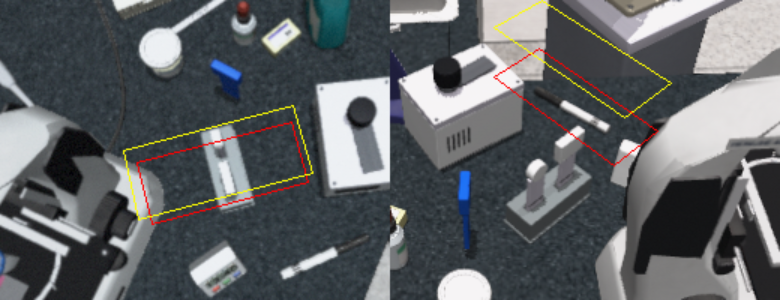

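View pics/w4a.png

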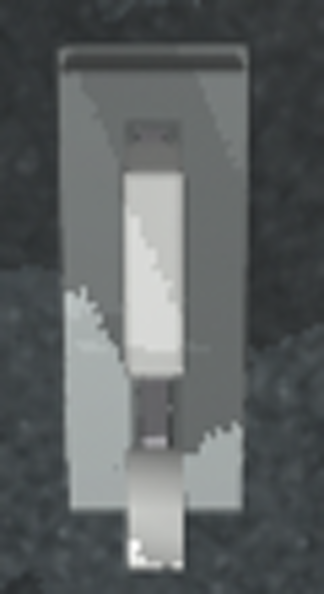

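View pics/w4b.png

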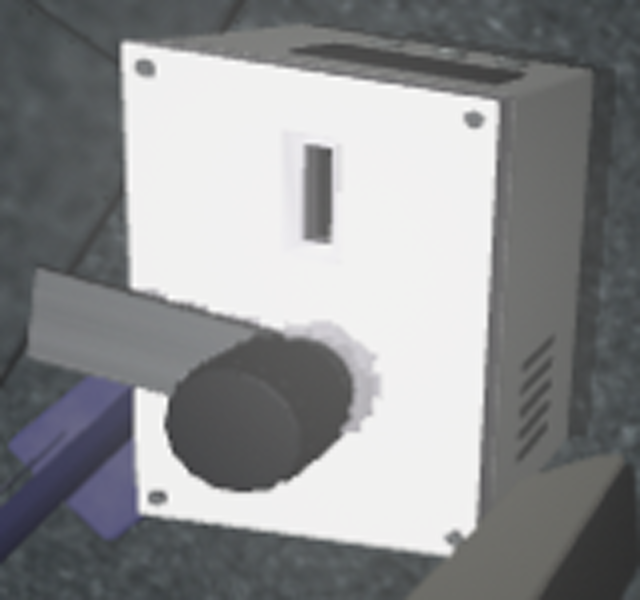

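```bash
python3 - <<'E'
from fw import *
p=dict(np.load('w4.npz'))
def tri(a,b):
    C1,d1=ray('top',a);C2,d2=ray('wrist',b,p)
    s=np.linalg.lstsq(np.c_[d1,-d2],C2-C1,rcond=None)[0]
    P,Q=C1+s[0]*d1,C2+s[1]*d2
    return (P+Q)/2,np.linalg.norm(P-Q)
for u in[(350,190),(405,165),(438,130),(475,120),(460,45),(540,20)]:
    print(u,[atz('wrist',u,z,p).round(3).tolist()[:2] for z in(.05,.1,.18,.25)])
A=lambda L,k,x,y:[((u+.5)/k-.5+x,(v+.5)/k-.5+y) for u,v in L]
z=.123;b=[(-.021,.006,z),(.021,.006,z),(.021,-.006,z),(-.021,-.006,z)]
print('bar',fitw(p,A([(183,171),(183,352),(127,355),(125,172)],5.4,250,145),b,[.43,.35,.1]))
q=A([(155,172),(155,377)],5.4,250,145);print([atz('wrist',u,.123,p) for u in q],[atz('wrist',u,.091,p) for u in q])
h=.095;box=[(-.07,.05,h),(.07,.05,h),(.07,-.05,h),(-.07,-.05,h)]
print(fitw(p,A([(497,100),(450,556),(138,515),(121,41)],4,40,125),box,[.48,.17,0]))
for u in A([(304,144),(333,147),(330,243),(303,240)],4,40,125): print('slot',atz('wrist',u,.091,p))
E
```

```text
(350, 190) [[0.432, 0.443], [0.421, 0.429], [0.405, 0.407], [0.39, 0.388]]
(405, 165) [[0.39, 0.504], [0.385, 0.482], [0.377, 0.447], [0.37, 0.417]]
(438, 130) [[0.342, 0.532], [0.343, 0.506], [0.345, 0.465], [0.347, 0.43]]
(475, 120) [[0.324, 0.571], [0.328, 0.541], [0.334, 0.492], [0.339, 0.449]]
(460, 45) [[0.249, 0.527], [0.263, 0.502], [0.284, 0.463], [0.303, 0.428]]
(540, 20) [[0.213, 0.605], [0.231, 0.57], [0.26, 0.514], [0.285, 0.465]]
bar (array([0.43203964, 0.34980646, 0.16499351]), array([ 0.4, -2.5,  0.5,  3. , -0.4,  2.5, -0.5, -2.6]))
[array([0.41396951, 0.34703041, 0.123     ]), array([0.45457309, 0.35347977, 0.123     ])] [array([0.42039455, 0.34812432, 0.091     ]), array([0.46518586, 0.35523885, 0.091     ])]
(array([ 0.48021428,  0.16872142, -0.01316133]), array([-0.5,  0.9,  3.8,  1. , -2.4, -1.3, -0.7, -0.5]))
slot [0.43110042 0.16654261 0.091     ]
slot [0.43067902 0.17447185 0.091     ]
slot [0.45849726 0.17399911 0.091     ]
slot [0.45881157 0.16644621 0.091     ]
```

```bash
python3 - <<'E'
from fw import *
p=dict(np.load('w4.npz'))
def tri(a,b):
    C1,d1=ray('top',a);C2,d2=ray('wrist',b,p)
    s=np.linalg.lstsq(np.c_[d1,-d2],C2-C1,rcond=None)[0]
    P,Q=C1+s[0]*d1,C2+s[1]*d2
    return ((P+Q)/2).round(3),np.linalg.norm(P-Q).round(3)
for t in[(183,262),(180,272)]:
  for w in[(405,165),(428,185)]:print(t,w,tri(t,w))
a=cv2.imread('pics/top0.png')[200:340,80:240];b=cv2.imread('pics/w4.png')[20:240,330:560]
cv2.imwrite('pics/mm.png',np.hstack([cv2.resize(a,(400,350)),cv2.resize(b,(366,350))]))
E
```

```text
(183, 262) (405, 165) (array([0.401, 0.468, 0.143]), np.float64(0.041))
(183, 262) (428, 185) (array([0.4 , 0.46, 0.2 ]), np.float64(0.026))
(180, 272) (405, 165) (array([0.399, 0.492, 0.081]), np.float64(0.024))
(180, 272) (428, 185) (array([0.395, 0.472, 0.178]), np.float64(0.009))
```

View pics/mm.png

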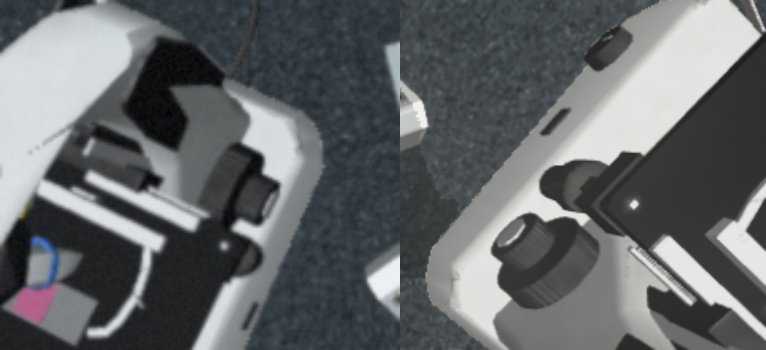

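```bash
python3 - <<'E'
from fw import *
p=dict(np.load('w4.npz'))
def tri(a,b):
    C1,d1=ray('top',a);C2,d2=ray('wrist',b,p)
    s=np.linalg.lstsq(np.c_[d1,-d2],C2-C1,rcond=None)[0]
    P,Q=C1+s[0]*d1,C2+s[1]*d2
    return ((P+Q)/2).round(3),np.linalg.norm(P-Q).round(3)
print(tri((187,279),(399,166)),tri((169,298),(476,148)))
E
```

```text
(array([0.391, 0.477, 0.098]), np.float64(0.007)) (array([0.355, 0.487, 0.201]), np.float64(0.002))
```

Call:
{"fn": "carry_out", "kwargs": {
  "commands": [
    [[-0.16,0.13,1,0],[0,0,2,0],[0,0,2,0],[0,0,2,0],[0,0,2,0],[0,0,2,0],[0,0,2,0],[0,0,2,0],[0,0,1.5,0],[0,0,1.1,0],[0,0,0,0],[0,0,0,0]]
  ],
  "claw": 5
}}

```text
t: 12.53
tool_pos: [0.4345, 0.3499, 0.1108]
orientation: [0.248, -3.13, 0.001]
force: [0.5, 0.6, -0.6]
opening: 0.0497
```

```bash
python3 look.py wrist w5
```

```text
12.5333 [0.43448951 0.34994538 0.11078833] [[-0.987, -0.158, -0.001], [-0.158, 0.987, -0.001], [0.001, -0.001, -1.0]] [ 0.586  0.116  1.741  0.     1.286 -1.143] [ 0.5  0.6 -0.6]
```

View pics/w5.png

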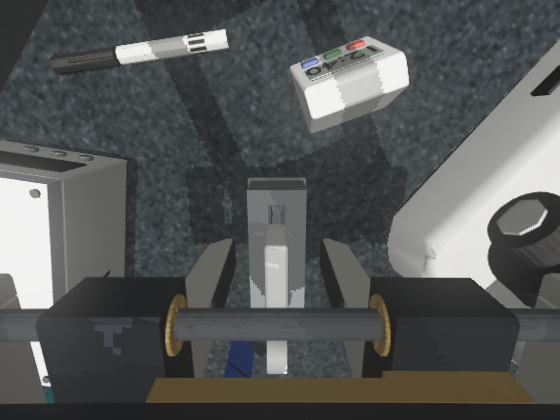

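Call:
{"fn": "carry_out", "kwargs": {
  "commands": [
    [[0,0,0,0],[0,0,0,0],[0,0,0,0],[0,0,0,0],[0,0,0,0],[0,0,0,0],[0,0,0,0],[0,0,0,0]]
  ],
  "claw": 0.5,
  "grip_force": 30
}}

```text
t: 13.25
tool_pos: [0.4349, 0.3503, 0.1116]
orientation: [-0.249, 3.132, 0.0]
force: [-0.5, -0.3, 0.9]
opening: 0.0117
```

Call:
{"fn": "carry_out", "kwargs": {
  "commands": [
    [[0,0,-0.5,0],[0,0,-1,0],[0,0,-1.5,0],[0,0,-1.5,0],[0,0,-1.5,0],[0,0,-1.5,0],[0,0,-1.5,0],[0,0,-1.5,0],[0,0,-1.5,0],[0,0,-1.5,0],[0,0,-1.5,0],[0,0,-0.5,0],[0,0,0,0],[0,0,0,0]]
  ]
}}

```text
t: 14.42
tool_pos: [0.4349, 0.3503, 0.2666]
orientation: [-0.249, 3.131, 0.0]
force: [-0.4, 0.1, -0.4]
opening: 0.0116
```

```bash
python3 look.py side s6;python3 look.py wrist w6; python3 - <<'E'
import cv2
a=cv2.imread('pics/s6.png')[60:300,210:420]
cv2.imwrite('pics/s6a.png',cv2.resize(a,None,fx=2.5,fy=2.5,interpolation=cv2.INTER_CUBIC))
E
```

```text
14.4167 [0.43494656 0.35029262 0.26655214] [[-0.987, -0.158, 0.0], [-0.158, 0.987, 0.0], [-0.0, 0.0, -1.0]] [ 0.586  0.007  1.565 -0.     1.57  -1.144] [-0.4  0.1 -0.4]
14.4667 [0.43458318 0.35009796 0.26568577] [[-0.987, -0.158, -0.001], [-0.158, 0.987, -0.0], [0.001, -0.0, -1.0]] [ 0.586  0.008  1.565  0.     1.569 -1.144] [-1.  -1.1 -0.2]
```

View pics/s6a.png

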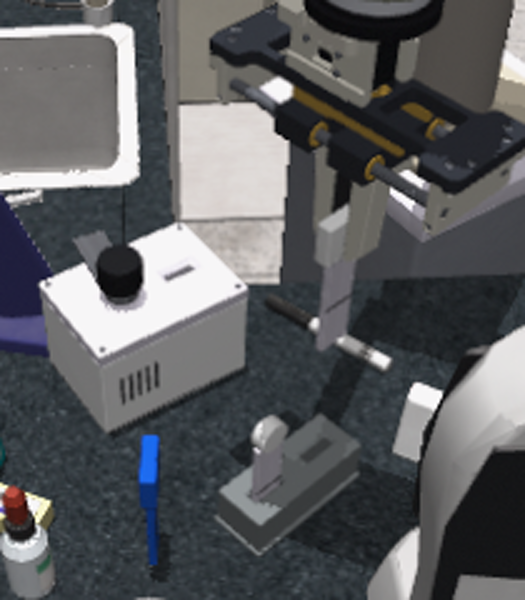

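View pics/w6.png

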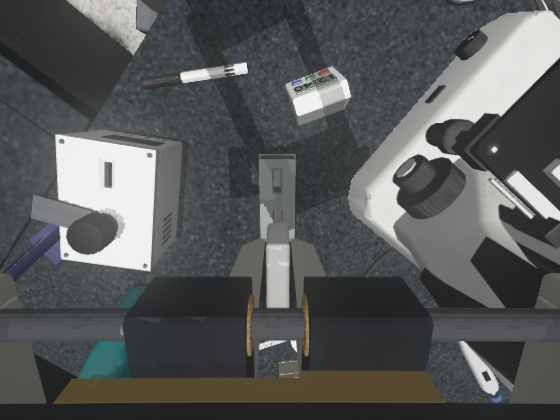

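```bash
python3 - <<'E'
from fw import *
im=cv2.imread('pics/s6.png')
t=np.array([.4348,.3502,.2661]);u=np.array([-.158,.987,0]);v=np.array([.987,.158,0]);zz=np.array([0,0,1.])
f=t-zz*.1055
P=[f+a*.013*v+h*zz+.003*u for a,h in((1,0),(-1,0),(-1,.04),(1,.04),(1,.085),(-1,.085))]+[f+a*.021*v+h*zz+.006*u for a,h in((1,.085),(-1,.085),(-1,.117),(1,.117))]
q=proj('side',P)
k=6;x0,y0=310,130
c=cv2.resize(im[y0:y0+80,x0:x0+60],None,fx=k,fy=k,interpolation=cv2.INTER_CUBIC);c0=c.copy()
for a in q: cv2.circle(c,tuple(((a-[x0,y0]+.5)*k).astype(int)),3,(0,0,255),-1)
cv2.imwrite('pics/s6b.png',np.hstack([c0,c]));print(q.round(1))
E
```

```text
[[338.2 199.4]
 [348.3 192.1]
 [350.6 175.7]
 [340.2 183. ]
 [342.5 163. ]
 [353.3 155.8]
 [340.5 166.3]
 [357.9 154.5]
 [360.1 139.3]
 [342.2 150.9]]
```

View pics/s6b.png

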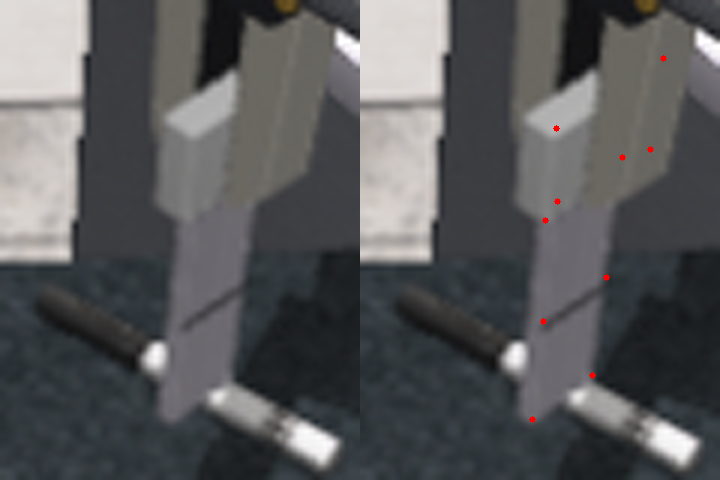

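Call:
{"fn": "carry_out", "kwargs": {
  "commands": [
    [[0,0,0,3],[0,0,0,4],[0,0,0,2],[0,-0.5,0,0],[0,-1,0,0],[-0.1,-1.5,0,0],[-0.1,-1.5,0,0],[-0.1,-1.5,0,0],[-0.1,-1.5,0,0],[-0.1,-1.5,0,0],[-0.1,-1.5,0,0],[-0.1,-1.5,0,0],[-0.1,-1.5,0,0],[-0.1,-1.5,0,0],[-0.1,-1.5,0,0],[0,-1,0,0],[0,-0.5,0,0],[0,0,0,0],[0,0,0,0]]
  ]
}}

```text
t: 16.1
tool_pos: [0.4452, 0.1701, 0.2665]
orientation: [-0.002, 3.141, 0.0]
force: [-0.3, 1.2, -0.5]
opening: 0.0119
```

```bash
python3 look.py side s7;python3 look.py wrist w7;python3 look.py top t7; python3 - <<'E'
import cv2
a=cv2.imread('pics/s7.png')[90:250,190:350]
b=cv2.imread('pics/w7.png')[90:250,200:360]
cv2.imwrite('pics/s7a.png',cv2.resize(cv2.hconcat([a,b]),None,fx=2.5,fy=2.5,interpolation=cv2.INTER_CUBIC))
E
```

```text
16.1 [0.44518179 0.17011642 0.26647476] [[-1.0, -0.001, 0.0], [-0.001, 1.0, 0.0], [-0.0, 0.0, -1.0]] [ 0.257 -0.22   1.776  0.     1.586 -1.315] [-0.3  1.2 -0.5]
16.15 [0.44514695 0.17048181 0.26645528] [[-1.0, -0.002, 0.0], [-0.002, 1.0, 0.0], [-0.0, 0.0, -1.0]] [ 0.258 -0.22   1.775  0.     1.586 -1.315] [ 1.2  0.5 -0.2]
16.2 [0.445131  0.1707116 0.2663893] [[-1.0, -0.002, -0.0], [-0.002, 1.0, 0.0], [0.0, 0.0, -1.0]] [ 0.258 -0.219  1.775  0.     1.586 -1.315] [-1.2 -0.1 -0.7]
```

View pics/s7a.png

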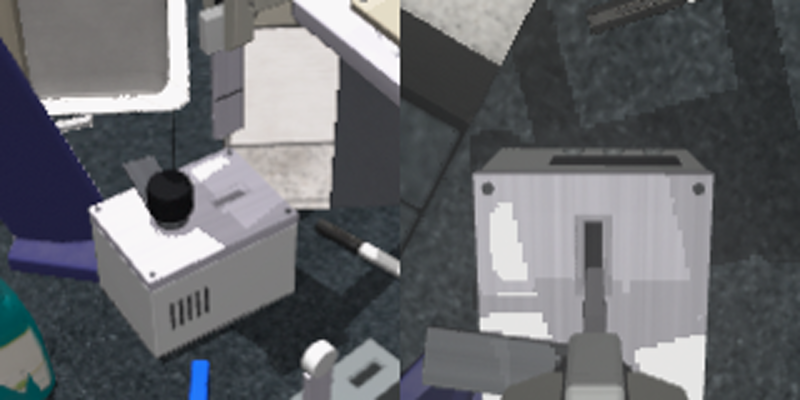

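View pics/t7.png

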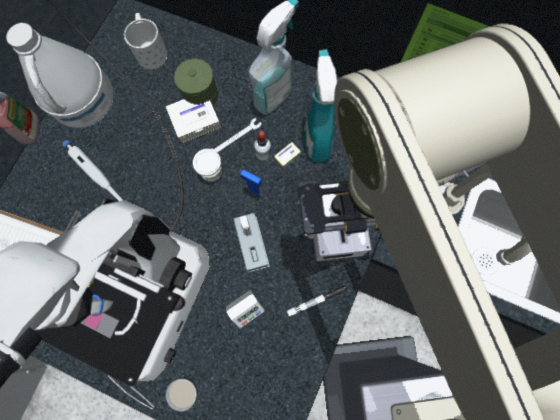

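```bash
python3 - <<'E'
from fw import *
def draw(n,o,x0,y0,w,h,k,t,out):
    p=dict(np.load(o+'.npz'));im=cv2.imread(f'pics/{o}.png')
    f=np.array(t)-[0,0,.1055]
    P=[f+[a*.013,b*.003,hh] for hh in(0,.04,.085) for a in(-1,1) for b in(-1,1)]
    S=[[.445+a*.014,.170+b*.004,.091] for a in(-1,1) for b in(-1,1)]
    S+=[[.445+a*.018,.170+b*.008,.095] for a in(-1,1) for b in(-1,1)]
    c=cv2.resize(im[y0:y0+h,x0:x0+w],None,fx=k,fy=k,interpolation=cv2.INTER_CUBIC);c0=c.copy()
    for L,col in((P,(0,0,255)),(S,(0,200,0))):
        q=proj(n,L,p);print(q.round(1).tolist())
        for a in q: cv2.circle(c,tuple(((a-[x0,y0]+.5)*k).astype(int)),2,col,-1)
    cv2.imwrite(out,np.hstack([c0,c]))
draw('wrist','w7',255,170,45,70,8,[.4451,.1705,.2664],'pics/w7b.png')
draw('side','s7',260,95,65,85,6,[.4452,.1703,.2665],'pics/s7b.png')
E
```

```text
[[273.5, 196.7], [280.5, 196.7], [273.6, 225.3], [280.4, 225.3], [272.9, 211.3], [281.1, 211.3], [273.0, 244.1], [280.9, 244.2], [271.9, 235.1], [282.1, 235.1], [272.0, 274.6], [281.8, 274.6]]
[[272.8, 178.4], [280.3, 178.4], [272.9, 203.4], [280.2, 203.5], [269.0, 175.4], [284.2, 175.4], [269.2, 208.0], [283.9, 208.0]]
[[285.8, 138.5], [287.5, 140.1], [274.7, 143.2], [276.4, 144.8], [285.8, 122.2], [287.5, 123.8], [274.3, 126.9], [276.0, 128.5], [285.7, 102.7], [287.5, 104.3], [273.8, 107.3], [275.6, 108.9]]
[[286.1, 164.0], [288.2, 166.2], [274.8, 169.1], [276.8, 171.3], [286.6, 160.8], [290.9, 165.2], [272.0, 167.3], [276.2, 171.8]]
```

View pics/w7b.png

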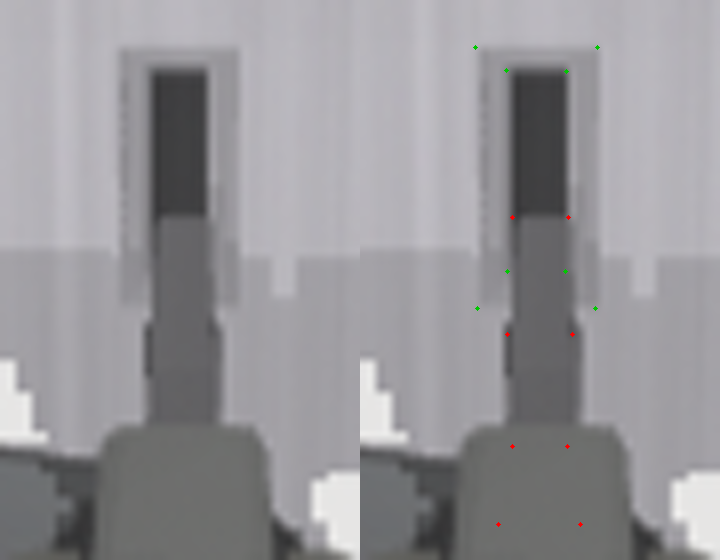

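View pics/s7b.png

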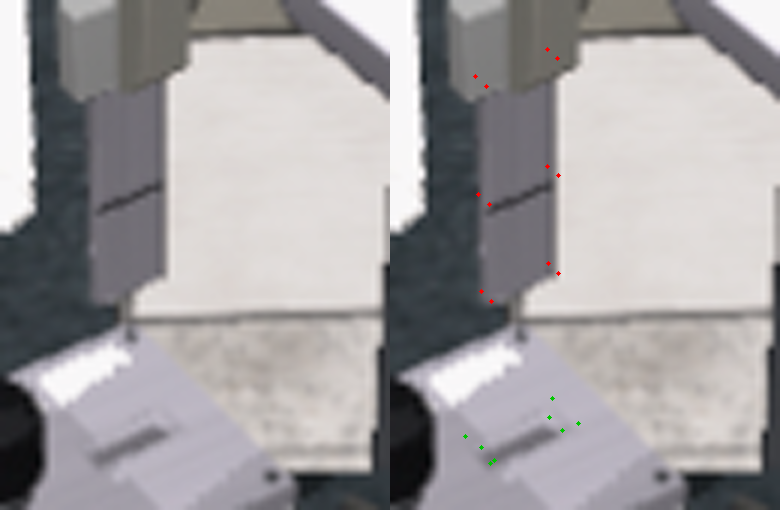

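Call:
{"fn": "carry_out", "kwargs": {
  "commands": [
    [[0,-0.05,0.5,0],[0,0,1,0],[0,0,1,0],[0,0,1,0],[0,0,1,0],[0,0,0.8,0],[0,0,0.4,0],[0,0,0.2,0],[0,0,0,0],[0,0,0,0]]
  ]
}}

```text
t: 17.08
tool_pos: [0.4454, 0.1698, 0.2078]
orientation: [-0.003, 3.141, 0.0]
force: [-0.1, -0.4, -0.6]
opening: 0.0121
```

```bash
python3 look.py wrist w8; python3 - <<'E'
import cv2
b=cv2.imread('pics/w8.png')[120:270,220:340]
cv2.imwrite('pics/w8a.png',cv2.resize(b,None,fx=4,fy=4,interpolation=cv2.INTER_CUBIC))
E
```

```text
17.0833 [0.44544866 0.1698441  0.20779847] [[-1.0, -0.002, 0.001], [-0.002, 1.0, 0.0], [-0.001, 0.0, -1.0]] [ 0.257 -0.194  1.86   0.     1.475 -1.316] [-0.1 -0.4 -0.6]
```

View pics/w8a.png

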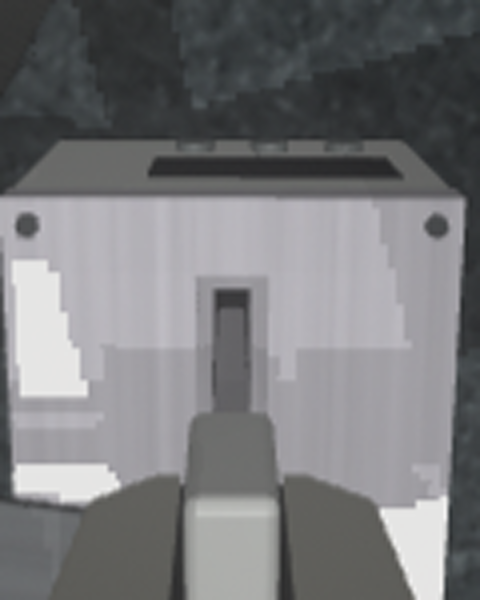

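Call:
{"fn": "carry_out", "kwargs": {
  "commands": [
    [[0,0,0.3,0],[0,0,0.3,0],[0,0,0.3,0],[0,0,0.3,0],[0,0,0.3,0],[0,0,0.3,0],[0,0,0,0],[0,0,0,0]]
  ]
}}

```text
t: 17.8
tool_pos: [0.445, 0.1697, 0.1891]
orientation: [0.003, -3.141, 0.0]
force: [-0.8, 1.1, -0.7]
opening: 0.0118
```

No contact force, so I'm continuing down.

Call:
{"fn": "carry_out", "kwargs": {
  "commands": [
    [[0,0,0.3,0],[0,0,0.3,0],[0,0,0.3,0],[0,0,0.3,0],[0,0,0.3,0],[0,0,0.3,0],[0,0,0.3,0],[0,0,0.3,0],[0,0,0.3,0],[0,0,0.1,0],[0,0,0,0],[0,0,0,0],[0,0,0,0]]
  ]
}}

```text
t: 18.88
tool_pos: [0.4453, 0.1698, 0.1616]
orientation: [-0.003, 3.141, 0.0]
force: [0.1, -0.5, -1.0]
opening: 0.0113
```

```bash
python3 look.py side s9; python3 look.py wrist w9; python3 - <<'E'
import cv2
a=cv2.imread('pics/s9.png')[100:220,220:340]
b=cv2.imread('pics/w9.png')[120:240,220:340]
cv2.imwrite('pics/s9a.png',cv2.resize(cv2.hconcat([a,b]),None,fx=3.3,fy=3.3,interpolation=cv2.INTER_CUBIC))
E
```

```text
18.8833 [0.44534477 0.1698201  0.16163313] [[-1.0, -0.002, 0.0], [-0.002, 1.0, 0.0], [-0.0, 0.0, -1.0]] [ 0.257 -0.16   1.916 -0.     1.386 -1.316] [ 0.1 -0.5 -1. ]
18.9333 [0.44537387 0.16985499 0.16167201] [[-1.0, -0.002, 0.0], [-0.002, 1.0, 0.0], [-0.0, 0.0, -1.0]] [ 0.257 -0.16   1.916  0.     1.386 -1.316] [ 0.3  0.2 -0.4]
```

View pics/s9a.png

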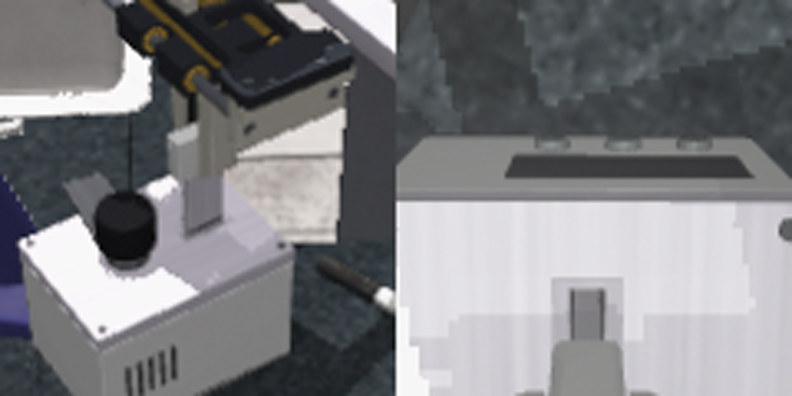

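```bash
python3 - <<'E'
from fw import *
p=dict(np.load('s9.npz'));im=cv2.imread('pics/s9.png');k=10;x0,y0=265,145
c=cv2.resize(im[y0:y0+40,x0:x0+36],None,fx=k,fy=k,interpolation=cv2.INTER_CUBIC);c0=c.copy()
f=np.array([.4453,.1703,.1616-.1055])
for L,col in(([f+[a*.013,.003,.04] for a in(-1,1)],(0,0,255)),([[.445+a*.018,.170+b*.008,.095] for a in(-1,1) for b in(-1,1)],(0,200,0))):
    for a in proj('side',L,p): cv2.circle(c,tuple(((a-[x0,y0]+.5)*k).astype(int)),3,col,-1)
cv2.imwrite('pics/s9b.png',np.hstack([c0,c]))
E
```

```text
(no output)
```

View pics/s9b.png

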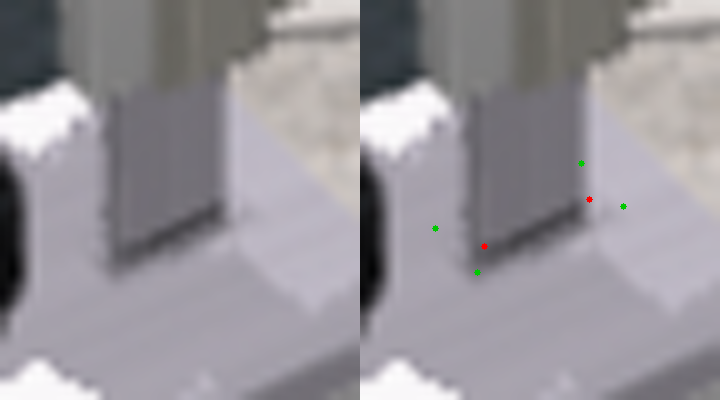

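```bash
python3 -c "
from plant import robot
s=robot.read_state();print(s['t'],s['tool_pos'],s['opening'],s['force']);print(robot.close_job())"
```

```text
18.9833 [0.44539568 0.16985386 0.16168936] 0.011546569557168278 [ 0.40161611 -0.16138852 -0.43979774]
the job is handed in; nothing more can be done
None
```

I twisted the cap open, lifted the bar-grip blade out of the stand and lowered it foot first into the photometer's slot. I handed the job in at t ≈ 19 s with the gripper still holding it at the scribed line. The interface gives no verdict, so the result below rests on my own last checks.

- **Cap:** turned 75° anticlockwise from a start of about 0.1 rad, so it should be near 1.4 rad. The pictures show the tongue swung clear of the slot.
- **Blade position:** at the end the TCP was at (0.445, 0.170, 0.162), with the tool pointing straight down. The opening was 11.5 mm on the 12 mm bar, and the force was under 1.5 N, so nothing was jammed. In the wrist view the blade is centred in the slot to within about 1 mm.
- **Line height:** from the grip height, the line should be about 1 mm above the mouth. The side camera puts it 2 to 3 mm lower than that, which is at or just below the mouth. Both readings are well within the 10 mm tolerance.
- **Round-grip blade:** still standing in its bay in the last picture showing it, taken with the bar-grip blade already above the slot.

Side-camera positions differed from the wrist camera's by up to about 4 mm sideways. I relied on the wrist camera for the slot fit, and its measurements matched the sizes given to within about 1 mm.

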